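# Fit the filter and hold the reference cell in the rinse-water meter's light path

### The job

Get the rinse-water light meter ready for its check: set the filter block into the recess in the top of the lamp head, press it down until its shoulders are flush with the housing, and let go of it. Then pick up the glass reference cell with the fingers on its two broad frosted faces only, never on its clear narrow ends, and hold it upright and still in the light path midway between the two heads, square to them, so that the beam passes in at one clear end and out at the other; the cell must not touch the meter. Finish while still holding it there, and leave the other things on the worktop where they are.

Things in the scene. Friction and masses are not known exactly. Their poses are not given: they have to be found in the camera images.
- meter: Light meter, fixed: grey base 84 (x) x 196 (y) x 12 mm high, two white heads with a gap between. Origin: middle of the gap, on the worktop. Lamp head (larger, recess in its top): x -37..37, y 35..105 mm. Sensor head (blank dark display on top): x -33..33, y -75..-35 mm. Both tops 80 mm above the worktop. Gap 70 mm wide, open in front, behind and above; its floor is 12 mm above the worktop.
- meter_beam (a point): Middle of the light path, half-way between the heads, 52 mm above the worktop; axes as the meter's: y along the beam, x across it, z up. The beam runs straight from the lamp head to the sensor head between two round ports 8 mm wide in black rims 20 mm wide.
- meter_recess (a point): Centre of the mouth of the filter recess, level with the top of the lamp head, 80 mm above the worktop. The recess is 30 mm (meter's x) by 38 mm (meter's y) with a 2 mm bevelled rim; its floor is the stiff sliding seat.
- seat (a joint): Seat (floor) of the filter recess, m: 0 = up, 13 mm below the mouth; 0.012 = fully down on its stop, 25 mm below the mouth, where the filter block is flush. It stays where it is pushed and takes about 6 N to push down.
- filter_centre (a point): Filter block, loose, grey, about 60 g: body 26 (x) x 34 (y) x 25 mm high; an upright tab 10 (x) x 24 (y) mm rises 25 mm from the middle of its top (50 mm high in all). The point is on its axis, half-way up, level with the body's top (shoulders). When flush, this point lies at the centre of the recess mouth and the tab stands above the housing.
- cell_centre (a point): Glass reference cell, loose, about 160 g, standing upright, black cap and foot: 24 (x) x 44 (y) x 92 mm high; the point is its centre, half-way up. The two broad faces (facing its +x and -x, 44 mm wide) are frosted white with fine horizontal lines: grip here. The two narrow ends (facing +y and -y) are clear; light passes along its y, either way round.
- cell: The reference cell as a body; origin at the centre of its underside. Its clear ends are 20 mm wide and clear from 6 to 82 mm above its underside. Held in the light path, its centre is best some 18 mm above the beam: the underside is then 12 mm above the gap's floor.
- filter: The filter block as a body; origin at the centre of its underside, axes as filter_centre. It goes into the recess tab up, its x along the meter's x, either way round.
- cell_end_a: Clear end of the cell on its +y side, origin at the middle of that end, taken over its full height: not to be touched by the fingers.
- cell_end_b: Clear end of the cell on its -y side, likewise.
- balm_pot: Bystander, loose: round grey pot with a blue band, 69 mm wide, 41 high; origin at the middle of its underside. Leave it alone.
- spool_cream: Bystander, loose: cream thread spool, 30 mm wide, 48 high; origin at the middle of its underside. Leave it alone.
- peg_2: Bystander, loose: wooden clothes peg, 72 x 15 x 12 mm; origin at the middle of its underside. Leave it alone.
- stain_stick: Bystander, loose: green and white stick, 28 mm wide, 110 high, standing; origin at the middle of its underside. Leave it alone.
- tape: Bystander, loose: roll of beige tape lying flat, 97 mm wide, 25 high; origin at the middle of its underside. Leave it alone.
- soda_jar: Bystander, loose: small jar with a dark lid, 44 mm wide, 105 high; origin at the middle of its underside. Leave it alone.
- collar_brush: Bystander, loose: small purple brush, 85 x 30 x 23 mm; origin at the middle of its underside. Leave it alone.
There are look-alikes about, which are no part of the job. Of the things that look like the cell, the middle-sized one is meant.

How it is judged (in metres and radians):
On the way:
1. the filter block sits flush in the recess of the lamp head and is let go (z of filter_centre in the frame of meter_recess between -0.003 and 0.002 m and horizontal distance between filter_centre and meter_recess below 0.005 m and angle between filter_centre's own z axis and vertical below 0.1 rad and contact force between the fingers and filter below 0.1 N), for 0.2 s.
At the end, for the whole second after the job is handed in: Filter shoulders at most 2 mm proud of the housing; the fingers hold the cell still, not touching the meter, centre within 7 mm of the beam sideways, 13 mm of mid-gap along it and 0 to 33 mm above it, upright and square to the beam within 0.15 rad (z of filter_centre in the frame of meter_recess between -0.003 and 0.002 m and horizontal distance between filter_centre and meter_recess below 0.005 m and angle between filter_centre's own z axis and vertical below 0.1 rad and x of cell_centre in the frame of meter_beam between -0.007 and 0.007 m and y of cell_centre in the frame of meter_beam between -0.013 and 0.013 m and z of cell_centre in the frame of meter_beam between 0 and 0.033 m and angle between the y axis of cell_centre and the y axis of meter_beam, either way round below 0.15 rad and angle between cell_centre's own z axis and vertical below 0.15 rad and contact force between the fingers and cell above 1 N and contact force between cell and meter below 0.2 N and linear speed of cell below 0.02 m/s); the arm keeps its last pose, push and grip.
It fails at once if the fingers touch a clear end of the cell (contact force between the fingers and cell_end_a above 0.3 N or contact force between the fingers and cell_end_b above 0.3 N).
It fails at once if another thing on the worktop is moved by more than 30 mm (distance of any of balm_pot, spool_cream, peg_2, stain_stick, tape, soda_jar, collar_brush from where it was at the start of the episode above 0.03 m).
It also fails if it takes over 53 s, if anything falls off the work surface, if the arm or the gripper's body presses on something with over 40 N, if the wrist force passes 120 N, or if a joint passes its speed limit or range.

### The arm

A 6-joint arm with a two-finger parallel gripper is mounted at the origin on a cart in front of the work surface, level with it; the furniture and walls round the work are solid. World frame = base frame: x ahead of the robot, y to its left, z up, the work surface at z = 0. Lengths are in m, angles in degrees, forces in N, time in s.
With the tool pointing down it reaches from about 0.4 to 0.825 m from the base axis. Payload 7 kg.
Tool frame: the origin (TCP) lies between the finger pads; the fingertips stand 11 mm ahead of it and the grasp point (between the pads) lies 8 mm behind it; z points along the fingers, y is the direction in which the jaws open and shut (so a half turn about z gives the same grasp; the last joint's range is limited). The gripper opens to 88 mm and grips with 3 to 60 N. Pads are 19 mm wide; open, the fingers measure 130 mm over their backs; the gripper's body (78 mm by 193 mm) begins 47 mm behind the grasp point.
Start: joints at [-58.894, 20.546, 0.682, 0, -70.136, -16.507], TCP at [0.17, -0.653, 0.238] pointing down, gripper open.
Joint ranges: [-176.03, 176.03], [-82.01, 121.73], [-58.28, 71.71], [-173.87, 95.51], [-174.79, -0.11], [-173.66, 173.66]. Speed limits (degrees/s): [136.94, 136.94, 172.46, 180, 180, 180].

### API

Orientations are given as [roll, pitch, yaw] about the fixed x, y, z axes, in that order (R = Rz(yaw) Ry(pitch) Rx(roll)).
In Python, from plant import r gives the robot as it stands.
- The arm moves only by the shell command python3 -m inch 'ROWS' [OPENING] [FORCE]. ROWS is JSON, a list of rows, each an object of numbers: "x", "y", "z": the shift along the tool's x, y, z as a fraction of full scale; "yaw": the turn about the tool's z as a fraction of full scale. In form: [{"x": .., "y": .., "z": .., "yaw": ..}, ...]. A call has 1 to 5 rows; each row shifts and turns the pose as measured when the row begins, along the tool's axes as they then stand; what a row does not reach is not made up. Full scale, the value 1, is 0.025 m for a shift and 4 degrees for a turn. A row lasts 1/12 s, in which the tool goes at most 41.7 mm and 7.16 degrees, less where a joint would pass 70% of its speed; a pose out of reach is approached as far as the arm can. A call with a number of a shift or a turn outside -1 to 1 is refused whole. A call with a gripper value outside its range is refused whole. OPENING is the opening, from -1 (shut) to 1 (fully open), set as the call begins (- or left out, the last holds). The fingers move at their own pace and stop on an object; FORCE is the grip in N (left out, the last holds). Time passes only in rows, so rows that do not move let the fingers close. It gives the time, the measured TCP pose, the force and the opening at its end, in the units of the state.
- r.get_state(): the state, without advancing time (a new reading comes with each control period).
- r.capture(name): name is "scene" or "top" or "wrist"; returns (picture, depth): 420x560x3 uint8, red, green, blue; 420x560 float32, m along the optical axis (not along the pixel's ray), 0 where there is no reading.
- r.camera_info(name): a dict with "mtx" (3x3 intrinsics, pixels), "pose" (4x4, takes a point from camera to world coordinates). Camera axes: x right, y down, z forward; pixel columns grow to the right and rows downward; lengths in m; the calibration is good to about 2 mm. A picture is of the moment at which its call begins: read the wrist's pose just before it. camera_info takes no time and is no camera call; for the wrist camera it gives the pose at the moment of the call.
- r.close_job(): hands the job in, once; it reports no verdict.
The state is a dict: "time_s": time; "joints": joint angles; "qd": joint speeds; "joint_torque": joint torques, N m; "tcp_pos": TCP position; "eef_rot": TCP orientation; "contact_force": force on the tool from outside, world axes, zero at the start; "moment": the same for the moment, N m; "gripper_width": finger opening in m.
Only numpy, scipy, OpenCV 4.12 (cv2) and the standard library are available. Lean on these libraries where they do the work, as an engineer would, in place of code of your own. Each camera call takes 0.05 s, during which the arm holds its last target. There are 200 camera calls.

## Working session

There is one attempt and no reset: what is moved stays moved. The work goes in short steps, Python scripts to look and compute and a shell command to move; the robot and the scene stay as the last step left them, time stands still between calls to the robot, and variables do not carry over. Pictures are saved under pics/ and viewed, about 8 in all and at most 12, crops included, and the job is handed in when it is done.

```bash
ls; mkdir -p pics
cat > h.py <<'E'
import numpy as np, cv2
from plant import r
from scipy.spatial.transform import Rotation as R
def cap(n,f):
    ci=r.camera_info(n); p,d=r.capture(n)
    cv2.imwrite(f'pics/{f}.png',p[:,:,::-1]); np.savez(f'{f}.npz',p=p,d=d,K=ci['mtx'],T=ci['pose']); return p,d
def W(f,u,v,z=None):
    a=np.load(f+'.npz'); K=a['K'];T=a['T']
    ray=T[:3,:3]@np.linalg.inv(K)@[u,v,1]
    if z is None: return T[:3,3]+ray*a['d'][int(v),int(u)]
    return T[:3,3]+ray*(z-T[2,3])/ray[2]
E
python3 - <<'E'
from h import *
for n in('scene','top'): cap(n,n+'0'); print(n,r.camera_info(n)['pose'].round(3).tolist())
print(r.get_state())
E
```

```text
pics
scene [[-0.797, -0.363, 0.483, 0.005], [-0.604, 0.488, -0.63, 0.543], [-0.007, -0.794, -0.608, 0.698], [0.0, 0.0, 0.0, 1.0]]
top [[-0.004, -0.999, 0.05, 0.441], [-1.0, 0.004, -0.015, -0.101], [0.014, -0.05, -0.999, 1.359], [0.0, 0.0, 0.0, 1.0]]
{'time_s': 0.1, 'joints': array([-5.88936354e+01,  2.05897874e+01,  6.38915839e-01, -1.95836263e-02,
       -7.01343688e+01, -1.65071416e+01]), 'qd': array([-0.03244172, -0.10484429,  0.08354483,  0.06126326,  0.03965841,
       -0.03016209]), 'joint_torque': array([-6.92234153e-04, -5.84165668e+01,  2.93750417e+01,  7.01552331e+00,
        1.01572357e-02, -7.09956612e-05]), 'tcp_pos': array([ 0.17002311, -0.65280463,  0.236682  ]), 'eef_rot': array([ 1.79913041e+02, -6.57045503e-03, -1.65407441e+02]), 'contact_force': array([0.10774532, 0.74322755, 1.06812264]), 'moment': array([-0.00852164,  0.00809766, -0.00717697]), 'gripper_width': 0.08747264705152899}
```

View pics/scene0.png

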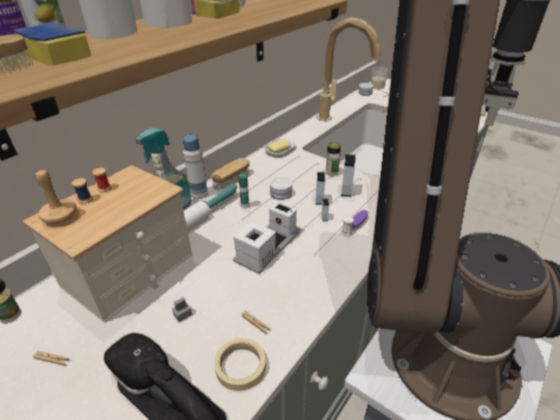

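View pics/top0.png

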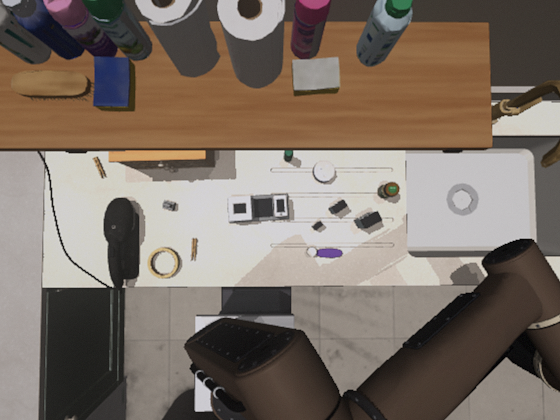

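The scene view shows three cell-like things: (320,188), (348,175) tall and (325,210) small. The matching top-view positions are (338,207), (370,220) and (318,226). The middle-sized one, scene (320,188) / top (338,207), fits the description. The filter block is at scene (181,309) / top (170,205), and the meter is at top (258,207). I'll confirm in an enlarged crop and take measurements.

Run:
```python
from h import *
a=cv2.imread('pics/top0.png'); s=cv2.imread('pics/scene0.png')
c1=cv2.resize(a[180:245,220:400],None,fx=4.4,fy=4.4,interpolation=2)[:, :792]
c2=cv2.resize(a[185:225,145:195],(375,300),interpolation=2)
c3=cv2.resize(s[150:225,300:390],(375,300),interpolation=2)
o=np.zeros((590,800,3),np.uint8); o[:c1.shape[0],:c1.shape[1]]=c1; o[288:588,:375]=c2; o[288:588,400:775]=c3
cv2.imwrite('pics/crop1.png',o)
for n,u,v in [('cell',338,207),('big',370,220),('small',318,226),('filt',170,205),('jar',388,190),('shelf',300,140),('stick',288,155),('lamp',232,200),('sens',288,207),('lampR',248,207),('box',160,155)]: print(n,W('top0',u,v).round(3))
```

```text
cell [ 0.494 -0.29   0.091]
big [ 0.454 -0.381  0.119]
small [ 0.437 -0.232  0.063]
filt [0.505 0.234 0.036]
jar [ 0.545 -0.441  0.104]
shelf [ 0.616 -0.151  0.504]
stick [ 0.65  -0.138  0.112]
lamp [0.517 0.033 0.08 ]
sens [ 0.499 -0.14   0.004]
lampR [ 0.496 -0.016  0.081]
box [0.635 0.219 0.207]
```

View pics/crop1.png

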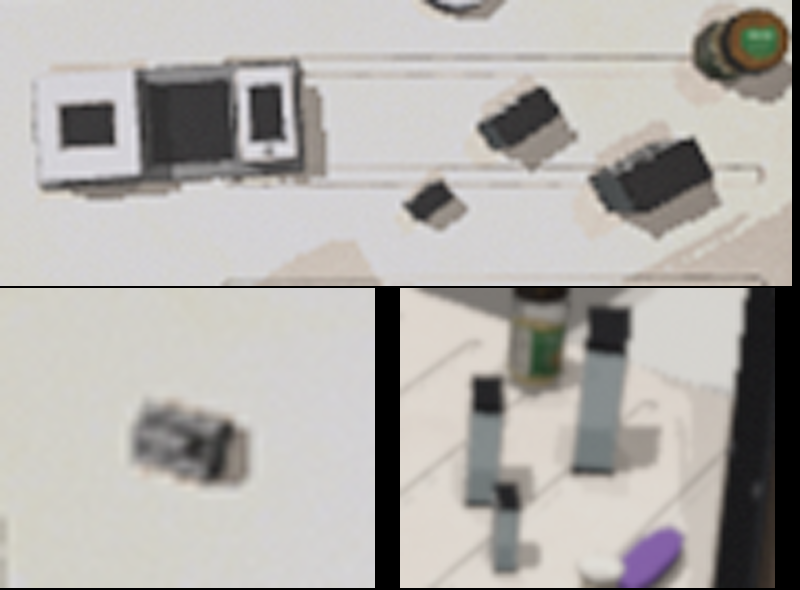

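The crop confirms it. The middle object's top is at z=0.091 (92 mm expected); the look-alikes are 0.119 and 0.063. Next I'll fit the poses from depth.

```bash
cat >> h.py <<'E'
def cloud(f):
    a=np.load(f+'.npz'); d=a['d']; v,u=np.mgrid[:420,:560]
    P=np.stack([u,v,np.ones_like(u)],-1)@np.linalg.inv(a['K']).T*d[...,None]
    P=P@a['T'][:3,:3].T+a['T'][:3,3]; P[d==0]=np.nan; return P
def rect(P,c,rad,z0,z1):
    m=(np.hypot(P[...,0]-c[0],P[...,1]-c[1])<rad)&(P[...,2]>z0)&(P[...,2]<z1)
    q=P[m]; (cx,cy),(w,h),a=cv2.minAreaRect((q[:,:2]*1000).astype(np.float32))
    if w<h: w,h,a=h,w,a+90
    return dict(n=len(q),c=(round(cx,1),round(cy,1)),wh=(round(w,1),round(h,1)),ang=round((a+90)%180-90,1),z=np.median(q[:,2]).round(4),mean=q.mean(0).round(4).tolist())
E
python3 - <<'E'
from h import *
P=cloud('top0')
print('meter all',rect(P,(.5,-.05),.13,.07,.09))
print('lamp',rect(P,(.5,.013),.055,.072,.09))
print('sens',rect(P,(.5,-.12),.045,.072,.09))
print('base',rect(P,(.5,-.05),.13,.006,.09))
print('cell',rect(P,(.494,-.29),.04,.08,.1))
print('filt all',rect(P,(.505,.234),.04,.015,.06)); print('filt tab',rect(P,(.505,.234),.04,.04,.06))
S=cloud('scene0');print('filt scene',rect(S,(.505,.234),.04,.015,.03),rect(S,(.505,.234),.04,.043,.06))
print('cell scene',rect(S,(.494,-.29),.04,.085,.1))
print('tcp',r.get_state()['tcp_pos'])
T=r.camera_info('wrist')['pose']; print(T.round(3))
E
```

```text
meter all {'n': 727, 'c': (495.4, -42.8), 'wh': (180.1, 74.2), 'ang': -86.0, 'z': np.float64(0.0795), 'mean': [0.4945, -0.0354, 0.0794]}
lamp {'n': 437, 'c': (491.5, 12.0), 'wh': (74.2, 70.3), 'ang': 4.0, 'z': np.float64(0.0795), 'mean': [0.4916, 0.0121, 0.0795]}
sens {'n': 274, 'c': (499.2, -112.6), 'wh': (65.5, 39.6), 'ang': 5.0, 'z': np.float64(0.0798), 'mean': [0.4992, -0.1125, 0.0796]}
base {'n': 1600, 'c': (502.7, -42.1), 'wh': (241.2, 223.3), 'ang': -64.5, 'z': np.float64(0.0654), 'mean': [0.4938, -0.044, 0.0469]}
cell {'n': 119, 'c': (495.7, -292.6), 'wh': (43.8, 23.8), 'ang': -56.5, 'z': np.float64(0.0915), 'mean': [0.4955, -0.2921, 0.0913]}
filt all {'n': 94, 'c': (504.6, 244.2), 'wh': (35.9, 25.6), 'ang': 75.5, 'z': np.float64(0.0267), 'mean': [0.5038, 0.2416, 0.0315]}
filt tab {'n': 27, 'c': (504.1, 243.7), 'wh': (23.3, 10.0), 'ang': 76.1, 'z': np.float64(0.0495), 'mean': [0.5038, 0.2432, 0.0488]}
filt scene {'n': 154, 'c': (503.8, 242.3), 'wh': (34.6, 28.3), 'ang': 75.7, 'z': np.float64(0.0245), 'mean': [0.4989, 0.2461, 0.0235]} {'n': 66, 'c': (504.3, 242.2), 'wh': (23.6, 13.0), 'ang': 74.6, 'z': np.float64(0.0498), 'mean': [0.503, 0.2431, 0.0489]}
cell scene {'n': 81, 'c': (494.4, -293.5), 'wh': (47.8, 23.0), 'ang': -56.8, 'z': np.float64(0.093), 'mean': [0.4943, -0.2914, 0.0928]}
tcp [ 0.17002311 -0.65280463  0.236682  ]
[[-0.252  0.923  0.291  0.092]
 [ 0.968  0.239  0.078 -0.674]
 [ 0.002  0.301 -0.954  0.384]
 [ 0.     0.     0.     1.   ]]
```

Run:
```python
from h import *
P=cloud('top0');S=cloud('scene0')
print('big',rect(P,(.454,-.381),.045,.105,.13))
for Q in(P,S):
  m=(Q[...,1]>.05)&(Q[...,1]<.4)&(Q[...,2]>.04)&(Q[...,2]<.2)&(Q[...,0]>.53)&(Q[...,0]<.8); q=Q[m]; print('box',len(q),np.percentile(q[:,0],[0,1,5,20]).round(3) if len(q) else'',q.min(0),q.max(0))
  c=np.array([.4915,.012]);m=(np.hypot(Q[...,0]-c[0],Q[...,1]-c[1])<.028)&(Q[...,2]<.0705)&(Q[...,2]>.05)
  print('recess',rect(Q,c,.028,.05,.0705))
m=(S[...,2]>.25)&(S[...,2]<.6)&(S[...,0]>.5); q=S[m]; print('shelf lowest', np.percentile(q,[0,1,5],axis=0).round(3))
```

```text
big {'n': 209, 'c': (454.3, -383.8), 'wh': (57.5, 31.1), 'ang': -63.8, 'z': np.float64(0.1187), 'mean': [0.4539, -0.3824, 0.1186]}
box 679 [0.607 0.609 0.614 0.624] [0.60709535 0.09635867 0.04009983] [0.672134   0.36267834 0.19991752]
recess {'n': 113, 'c': (492.2, 13.1), 'wh': (37.6, 28.7), 'ang': -89.9, 'z': np.float64(0.0669), 'mean': [0.4922, 0.0128, 0.0661]}
box 7787 [0.607 0.612 0.623 0.625] [0.60663618 0.05901509 0.04000064] [0.79978667 0.36736557 0.19998612]
recess {'n': 80, 'c': (496.7, 3.8), 'wh': (29.1, 24.2), 'ang': -85.3, 'z': np.float64(0.0679), 'mean': [0.4973, 0.0039, 0.0679]}
shelf lowest [[ 0.587 -1.605  0.25 ]
 [ 0.595 -1.375  0.253]
 [ 0.599 -0.806  0.263]]
```

```bash
python3 -m inch '[{"x":0,"y":-1,"z":0,"yaw":-1},{"x":0,"y":-1,"z":0,"yaw":-1},{"x":0,"y":-1,"z":0,"yaw":-1},{"x":0,"y":-1,"z":0,"yaw":-1}]' 1 30
```

```text
time_s: 0.43
tcp_pos: [0.2044, -0.7448, 0.2375]
eef_rot: [179.8, 0.1, -148.9]
contact_force: [1.0, 0.5, 0.5]
gripper_width: 0.088
```

Sign slip on that first move, but it did no harm. The box front (x≈0.607) is too close for jaws across the tab's thickness, so I'll grip the tab across its 24 mm width, with jaws along the filter's y. First I'll go via (0.45, -0.33).

```bash
for i in 1 2 3 4; do python3 -m inch '[{"x":-0.85,"y":0.456},{"x":-0.85,"y":0.456},{"x":-0.85,"y":0.456},{"x":-0.85,"y":0.456},{"x":-0.85,"y":0.456}]' | tr '\n' ' '; echo; done; python3 -c "
from h import *; print(r.get_state()['joints'])"
```

```text
[-60.3203806   29.95997391  15.57389396  -0.09798579 -75.79252265
   1.44207435]validation failed for argument at $[0]...
validation failed for argument at $[0]...
validation failed for argument at $[0]...
validation failed for argument at $[0]...
```

```bash
python3 -m inch '[{"x":-0.85,"y":0.456,"z":0,"yaw":0},{"x":-0.85,"y":0.456,"z":0,"yaw":0},{"x":-0.85,"y":0.456,"z":0,"yaw":0},{"x":-0.85,"y":0.456,"z":0,"yaw":0},{"x":-0.85,"y":0.456,"z":0,"yaw":0}]'  && python3 -m inch '[{"x":-0.85,"y":0.456,"z":0,"yaw":0},{"x":-0.85,"y":0.456,"z":0,"yaw":0},{"x":-0.85,"y":0.456,"z":0,"yaw":0},{"x":-0.85,"y":0.456,"z":0,"yaw":0},{"x":-0.85,"y":0.456,"z":0,"yaw":0}]'
```

```text
time_s: 0.85
tcp_pos: [0.2659, -0.644, 0.2232]
eef_rot: [178.8, 0.0, -149.0]
contact_force: [0.3, -0.5, 0.7]
gripper_width: 0.0876
time_s: 1.27
tcp_pos: [0.329, -0.5339, 0.2207]
eef_rot: [178.5, 0.0, -149.0]
contact_force: [1.0, -0.1, -0.2]
gripper_width: 0.0877
```

```bash
python3 -m inch '[{"x":-0.85,"y":0.456,"z":-0.2,"yaw":0},{"x":-0.85,"y":0.456,"z":-0.2,"yaw":0},{"x":-0.85,"y":0.456,"z":-0.2,"yaw":0},{"x":-0.85,"y":0.456,"z":-0.2,"yaw":0},{"x":-0.85,"y":0.456,"z":-0.2,"yaw":0}]'  && python3 -m inch '[{"x":-0.85,"y":0.456,"z":-0.1,"yaw":0},{"x":-0.85,"y":0.456,"z":-0.1,"yaw":0},{"x":-0.85,"y":0.456,"z":-0.1,"yaw":0},{"x":-0.85,"y":0.456,"z":-0.1,"yaw":0},{"x":-0.85,"y":0.456,"z":-0.1,"yaw":0}]' ; python3 -c "
from h import *; print(r.get_state()['joints'])"
```

```text
time_s: 1.68
tcp_pos: [0.3922, -0.4238, 0.2447]
eef_rot: [178.1, -0.1, -149.1]
contact_force: [0.2, -1.3, 0.2]
gripper_width: 0.0873
time_s: 2.1
tcp_pos: [0.456, -0.3145, 0.2589]
eef_rot: [178.0, -0.1, -149.1]
contact_force: [-0.5, -1.0, -0.2]
gripper_width: 0.0877
[-15.2818427    9.55142773 -10.89187058  -1.41027299 -71.09819733
 -43.33714958]
```

```bash
python3 -m inch '[{"x":-0.55,"y":0.76,"z":0,"yaw":0},{"x":-0.55,"y":0.76,"z":0,"yaw":0},{"x":-0.55,"y":0.76,"z":0,"yaw":0},{"x":-0.55,"y":0.76,"z":0,"yaw":0},{"x":-0.55,"y":0.76,"z":0,"yaw":0}]'  && python3 -m inch '[{"x":-0.55,"y":0.76,"z":0,"yaw":0},{"x":-0.55,"y":0.76,"z":0,"yaw":0},{"x":-0.55,"y":0.76,"z":0,"yaw":0},{"x":-0.55,"y":0.76,"z":0,"yaw":0},{"x":-0.55,"y":0.76,"z":0,"yaw":0}]'
```

```text
time_s: 2.52
tcp_pos: [0.4674, -0.1917, 0.2606]
eef_rot: [177.8, -0.2, -149.1]
contact_force: [1.1, -0.0, 0.6]
gripper_width: 0.0877
time_s: 2.93
tcp_pos: [0.4759, -0.0688, 0.2628]
eef_rot: [177.7, -0.3, -149.1]
contact_force: [-0.2, -0.3, -0.0]
gripper_width: 0.0875
```

```bash
python3 -m inch '[{"x":-0.55,"y":0.76,"z":0,"yaw":0},{"x":-0.55,"y":0.76,"z":0,"yaw":0},{"x":-0.55,"y":0.76,"z":0,"yaw":0},{"x":-0.55,"y":0.76,"z":0,"yaw":0},{"x":-0.55,"y":0.76,"z":0,"yaw":0}]'  && python3 -m inch '[{"x":-0.55,"y":0.76,"z":0,"yaw":0},{"x":-0.55,"y":0.76,"z":0,"yaw":0},{"x":-0.55,"y":0.76,"z":0,"yaw":0},{"x":-0.55,"y":0.76,"z":0,"yaw":0},{"x":0,"y":0,"z":0,"yaw":0}]';  python3 -c "
from h import *; print(r.get_state()['joints'])"
```

```text
time_s: 3.35
tcp_pos: [0.4844, 0.0539, 0.2655]
eef_rot: [177.7, -0.4, -149.1]
contact_force: [0.7, -0.5, 0.5]
gripper_width: 0.0872
time_s: 3.77
tcp_pos: [0.4914, 0.1551, 0.2671]
eef_rot: [177.6, -0.5, -149.0]
contact_force: [0.1, 0.5, 0.7]
gripper_width: 0.0879
[ 37.49637848   4.96981156 -14.7211071   -2.57344794 -70.54737459
 -95.60697715]
```

```bash
python3 -m inch '[{"x":0,"y":0.7,"z":0.2,"yaw":1},{"x":0,"y":0.7,"z":0.2,"yaw":1},{"x":0,"y":0.7,"z":0.2,"yaw":1},{"x":0,"y":0.7,"z":0.2,"yaw":1},{"x":0,"y":0.7,"z":0.2,"yaw":1}]'  && python3 -m inch '[{"x":0,"y":0,"z":0.5,"yaw":1},{"x":0,"y":0,"z":0.5,"yaw":1},{"x":0,"y":0,"z":0.5,"yaw":1},{"x":0,"y":0,"z":0.2,"yaw":1},{"x":0,"y":0,"z":0,"yaw":1}]';  python3 - <<'E'
from h import *
cap('wrist','w1'); s=r.get_state(); print(s['joints'],s['tcp_pos'],s['eef_rot'])
P=cloud('w1')
c=(.504,.2435); print(rect(P,c,.04,.015,.06)); print(rect(P,c,.04,.042,.06))
E
```

```text
time_s: 4.18
tcp_pos: [0.4552, 0.2374, 0.2439]
eef_rot: [178.0, -1.4, -169.7]
contact_force: [1.1, 0.3, 0.3]
gripper_width: 0.0878
time_s: 4.6
tcp_pos: [0.4515, 0.2406, 0.1977]
eef_rot: [178.8, -2.2, 169.4]
contact_force: [-0.3, -1.4, 0.9]
gripper_width: 0.0874
[  48.11715803    7.510525    -21.14655372   -2.85142994  -61.44010528
 -147.63353082] [0.4514263  0.24050984 0.19784906] [178.76730661  -2.1810275  169.14154805]
{'n': 910, 'c': (506.5, 241.4), 'wh': (34.2, 26.2), 'ang': 77.3, 'z': np.float64(0.0259), 'mean': [0.5023, 0.242, 0.0332]}
{'n': 293, 'c': (506.7, 241.8), 'wh': (23.5, 10.2), 'ang': 76.9, 'z': np.float64(0.0494), 'mean': [0.5055, 0.2417, 0.0486]}
```

```bash
cat >> h.py <<'E'
def to(x,y,z,yaw=None):
    s=r.get_state(); A=R.from_euler('xyz',s['eef_rot'],degrees=True).as_matrix()
    print('need units',(A.T@(np.array([x,y,z])-s['tcp_pos'])/.025).round(2), 'yaw',None if yaw is None else round(((s['eef_rot'][2]-yaw+180)%360-180)/4,2),'zaxis',A[:,2].round(3),'F',s['contact_force'].round(1),'t',round(s['time_s'],2),'w',s['gripper_width'].round(4),s['tcp_pos'].round(4),s['eef_rot'].round(1))
E
python3 -m inch '[{"x":-0.5,"y":0.14,"z":0.5,"yaw":0.15},{"x":-0.5,"y":0.14,"z":0.5,"yaw":0.15},{"x":-0.5,"y":0.14,"z":0.5,"yaw":0.15},{"x":-0.5,"y":0.14,"z":0.5,"yaw":0.15},{"x":0,"y":0,"z":0,"yaw":0}]'
python3 - <<'E'
from h import *
to(.5055,.2425,.038,166.5)
cap('wrist','w2')
P=cloud('w2')
c=(.504,.2435); print(rect(P,c,.04,.015,.06)); print(rect(P,c,.04,.042,.06))
E
```

```text
time_s: 5.07
tcp_pos: [0.5034, 0.2451, 0.1456]
eef_rot: [178.7, -2.2, 167.1]
contact_force: [-0.0, 0.4, 0.4]
gripper_width: 0.0875Traceback (most recent call last):
  File "<stdin>", line 2, in <module>
  File "h.py", line 23, in to
    print('need units',(A.T@(np.array([x,y,z])-s['tcp_pos'])/.025).round(2), 'yaw',None if yaw is None else round(((s['eef_rot'][2]-yaw+180)%360-180)/4,2),'zaxis',A[:,2].round(3),'F',s['contact_force'].round(1),'t',round(s['time_s'],2),'w',s['gripper_width'].round(4),s['tcp_pos'].round(4),s['eef_rot'].round(1))
                                                                                                                                                                                                                                                ^^^^^^^^^^^^^^^^^^^^^^^^
AttributeError: 'float' object has no attribute 'round'
```

```bash
sed -i "s/s\['gripper_width'\].round(4)/round(s['gripper_width'],4)/" h.py
python3 - <<'E'
from h import *
to(.5055,.2425,.038,166.5)
cap('wrist','w2')
P=cloud('w2')
c=(.504,.2435); print(rect(P,c,.04,.015,.06)); print(rect(P,c,.04,.042,.06))
E
```

```text
need units [-0.27 -0.18  4.3 ] yaw 0.16 zaxis [-0.032  0.03  -0.999] F [-0.   0.4  0.4] t 5.07 w 0.0875 [0.5034 0.2451 0.1456] [178.7  -2.2 167.1]
{'n': 1269, 'c': (506.7, 241.9), 'wh': (33.6, 26.2), 'ang': 76.3, 'z': np.float64(0.0257), 'mean': [0.503, 0.2426, 0.0338]}
{'n': 436, 'c': (506.5, 241.4), 'wh': (23.4, 10.1), 'ang': 76.0, 'z': np.float64(0.0494), 'mean': [0.5058, 0.2416, 0.0488]}
```

View pics/w2.png

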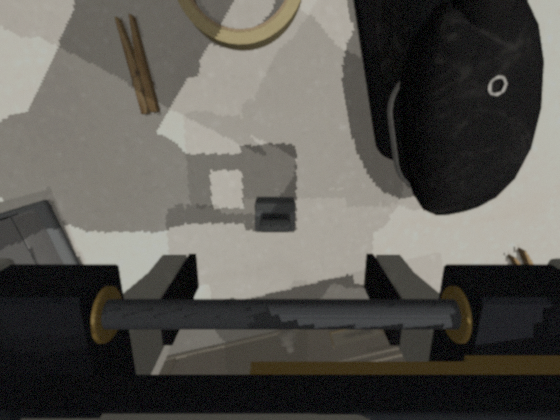

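The filter is at pixel (275,215), with its tab's long side along the jaws. The hair dryer on the right is near, so I'll check clearance for the gripper body.

```bash
python3 - <<'E'
from h import *
a=np.radians(76.2); ux=np.array([np.cos(a),np.sin(a)]); c=np.array([.506,.242])
for f in('w2','top0','scene0'):
  P=cloud(f).reshape(-1,3); P=P[~np.isnan(P[:,0])]; d=P[:,:2]-c; j=d@ux; k=d@[-ux[1],ux[0]]
  m=(P[:,2]>.07)&(P[:,2]<.13)&(abs(k)<.055)&(abs(j)<.14)
  if f!='w2' : print(f,m.sum(), (j[m].min(),j[m].max(),k[m].min(),k[m].max()) if m.sum() else '')
  else: m&=(j>.08); print(f,m.sum(), j[m].min() if m.sum() else '')
E
python3 -m inch '[{"x":-0.07,"y":-0.05,"z":0.7,"yaw":0.05},{"x":-0.07,"y":-0.05,"z":0.7,"yaw":0.05},{"x":-0.08,"y":-0.05,"z":0.7,"yaw":0.05},{"x":-0.08,"y":-0.05,"z":0.7,"yaw":0.05},{"x":0,"y":0,"z":0,"yaw":0}]' 0.2 40; python3 -c "
from h import *; to(.506,.242,.038,166.2)"
```

```text
w2 2228 0.09317674907169546
top0 95 (np.float64(0.0956731708567751), np.float64(0.13990480280826498), np.float64(0.03099531315774544), np.float64(0.05465790960215783))
scene0 109 (np.float64(0.09724098377346183), np.float64(0.13999963297415824), np.float64(0.03032725567681858), np.float64(0.05493899564096265))
time_s: 5.53
tcp_pos: [0.5072, 0.2409, 0.0791]
eef_rot: [178.4, -1.9, 166.7]
contact_force: [0.9, -1.0, -0.6]
gripper_width: 0.0599
need units [-0.   -0.01  1.65] yaw 0.12 zaxis [-0.027  0.034 -0.999] F [ 0.9 -1.  -0.6] t 5.53 w 0.0599 [0.5072 0.2409 0.0791] [178.4  -1.9 166.7]
```

Dryer clearance at the body corner is about 0 mm, so I'll shift 5 mm away along the jaws and let the closing fingers draw the block over.

```bash
python3 -m inch '[{"x":0,"y":-0.2,"z":0,"yaw":0.1},{"x":0,"y":0,"z":0.6,"yaw":0},{"x":0,"y":0,"z":0.6,"yaw":0},{"x":0,"y":0,"z":0.35,"yaw":0},{"x":0,"y":0,"z":0,"yaw":0}]' 0.0 40; python3 -c "
from h import *; to(.506,.242,.038,166.2)"
```

```text
time_s: 5.95
tcp_pos: [0.5061, 0.2382, 0.0465]
eef_rot: [178.1, -1.7, 166.5]
contact_force: [0.4, 0.1, 0.1]
gripper_width: 0.0439
need units [0.03 0.14 0.35] yaw 0.08 zaxis [-0.02   0.039 -0.999] F [0.4 0.1 0.1] t 5.95 w 0.0439 [0.5061 0.2382 0.0465] [178.1  -1.7 166.5]
```

```bash
python3 -m inch '[{"x":0,"y":0,"z":0.25,"yaw":0},{"x":0,"y":0,"z":0.12,"yaw":0},{"x":0,"y":0,"z":0,"yaw":0}]' && python3 -m inch '[{"x":0,"y":0,"z":0,"yaw":0},{"x":0,"y":0,"z":0,"yaw":0},{"x":0,"y":0,"z":0,"yaw":0},{"x":0,"y":0,"z":0,"yaw":0},{"x":0,"y":0,"z":0,"yaw":0}]' -1 40;  python3 -c "
from h import *; to(.506,.242,.038,166.2)"
```

```text
time_s: 6.2
tcp_pos: [0.5069, 0.2394, 0.0396]
eef_rot: [178.0, -1.5, 166.6]
contact_force: [0.4, -0.2, 0.3]
gripper_width: 0.0439
time_s: 6.62
tcp_pos: [0.5077, 0.24, 0.0413]
eef_rot: [177.8, -1.4, 166.6]
contact_force: [-0.0, -0.2, 0.0]
gripper_width: 0.0234
need units [0.08 0.06 0.14] yaw 0.1 zaxis [-0.016  0.042 -0.999] F [-0.  -0.2  0. ] t 6.62 w 0.0234 [0.5077 0.24   0.0413] [177.8  -1.4 166.6]
```

Gripped, width 23.4 mm (tab 24). Now lift and travel toward the recess.

```bash
python3 -m inch '[{"x":0,"y":0,"z":-0.4,"yaw":0},{"x":0,"y":0,"z":-0.9,"yaw":0},{"x":0,"y":0,"z":-0.9,"yaw":0},{"x":0,"y":0,"z":-0.9,"yaw":0},{"x":0,"y":0,"z":-0.9,"yaw":0}]' && python3 -m inch '[{"x":0,"y":-0.8,"z":0,"yaw":-0.6},{"x":0,"y":-0.8,"z":0,"yaw":-0.6},{"x":0,"y":-0.8,"z":0,"yaw":-0.6},{"x":0,"y":-0.8,"z":0,"yaw":-0.6},{"x":0,"y":-0.8,"z":0,"yaw":-0.6}]';  python3 -c "
from h import *; to(.4915,.0125,.15,183.8)"
```

```text
time_s: 7.03
tcp_pos: [0.5062, 0.2331, 0.1417]
eef_rot: [178.4, -1.8, 166.6]
contact_force: [0.8, 1.8, -1.2]
gripper_width: 0.0238
time_s: 7.45
tcp_pos: [0.495, 0.1361, 0.1494]
eef_rot: [177.6, -0.7, 179.3]
contact_force: [0.8, 0.0, -1.2]
gripper_width: 0.0238
need units [ 0.08 -4.94 -0.23] yaw -1.12 zaxis [-0.012  0.043 -0.999] F [ 0.8  0.  -1.2] t 7.45 w 0.0238 [0.495  0.1361 0.1494] [177.6  -0.7 179.3]
```

```bash
python3 -m inch '[{"x":0,"y":-0.8,"z":0,"yaw":-0.25},{"x":0,"y":-0.8,"z":0,"yaw":-0.25},{"x":0,"y":-0.8,"z":0,"yaw":-0.25},{"x":0,"y":-0.8,"z":0,"yaw":-0.25},{"x":0,"y":-0.8,"z":-0.1,"yaw":-0.15}]' && python3 -m inch '[{"x":0,"y":-0.6,"z":-0.1,"yaw":0},{"x":0,"y":-0.2,"z":0,"yaw":0},{"x":0,"y":0,"z":0,"yaw":0}]';  python3 - <<'E'
from h import *
to(.4915,.0125,.15,183.8)
cap('wrist','w3'); P=cloud('w3')
for f in('w3',):
  c=(.4915,.012)
  print('lamp',rect(P,c,.055,.072,.088)); print('sens',rect(P,(.499,-.1125),.045,.072,.09))
E
```

```text
time_s: 7.87
tcp_pos: [0.4962, 0.0311, 0.1519]
eef_rot: [177.4, -0.3, -175.6]
contact_force: [-0.5, -0.1, -0.8]
gripper_width: 0.0233
time_s: 8.12
tcp_pos: [0.4973, 0.0068, 0.1559]
eef_rot: [177.4, -0.2, -175.8]
contact_force: [0.3, -0.6, -0.5]
gripper_width: 0.0236
need units [0.21 0.23 0.25] yaw 0.11 zaxis [-0.007  0.045 -0.999] F [ 0.3 -0.6 -0.5] t 8.12 w 0.0236 [0.4973 0.0068 0.1559] [ 177.4   -0.2 -175.8]
lamp {'n': 5526, 'c': (488.0, 9.0), 'wh': (70.2, 62.4), 'ang': -86.5, 'z': np.float64(0.0797), 'mean': [0.4788, 0.0081, 0.0796]}
sens {'n': 5504, 'c': (501.1, -114.5), 'wh': (65.5, 40.4), 'ang': 3.7, 'z': np.float64(0.0798), 'mean': [0.4989, -0.1132, 0.0794]}
```

View pics/w3.png

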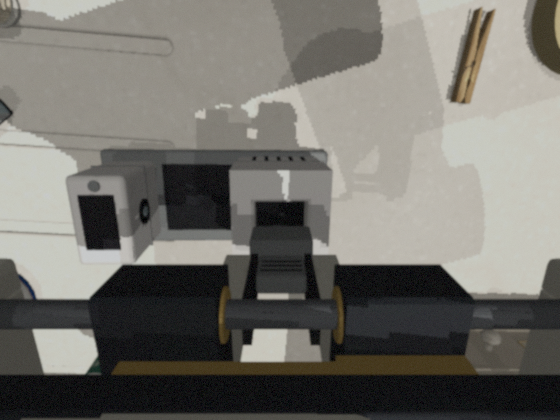

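The view shows the held block at about (281,245) just short of the recess (279,213). I'll measure the block in tool coordinates and the recess edges in the same picture.

Run:
```python
from h import *
s=r.get_state(); A=R.from_euler('xyz',s['eef_rot'],degrees=True).as_matrix()
P=cloud('w3'); T=(P-s['tcp_pos'])@A*1000
print('cam in tool',((np.load('w3.npz')['T'][:3,3]-s['tcp_pos'])@A*1000).round(1))
for v in range(196,300,4): print(v,'z',(P[v,281,2]*1000).round(1),'tool',T[v,281].round(1))
for v in (210,240,280): 
  print(v,[(u,T[v,u].round(0).tolist()) for u in range(236,330,6)])
```

```text
cam in tool [  80.9   -0.8 -146.8]
196 z 80.6 tool [22.3 -0.5 75.5]
200 z 79.9 tool [19.3 -0.5 76.2]
204 z 67.4 tool [12.8 -0.5 88.7]
208 z 67.4 tool [ 9.7 -0.5 88.6]
212 z 66.6 tool [ 6.4 -0.5 89.5]
216 z 67.7 tool [ 3.6 -0.5 88.4]
220 z 67.2 tool [ 0.3 -0.5 88.8]
224 z 67.5 tool [-2.7 -0.5 88.6]
228 z 119.8 tool [13.4 -0.6 36.3]
232 z 126.1 tool [13.3 -0.6 29.9]
236 z 133.2 tool [13.7 -0.6 22.8]
240 z 139.1 tool [13.7 -0.6 17. ]
244 z 138.8 tool [11.3 -0.6 17.2]
248 z 140.7 tool [ 9.9 -0.6 15.3]
252 z 140.5 tool [ 7.5 -0.6 15.5]
256 z 140.9 tool [ 5.4 -0.6 15.1]
260 z 147.5 tool [ 6.2 -0.6  8.5]
264 z 151.1 tool [ 5.8 -0.7  4.8]
268 z 156.6 tool [ 6.3 -0.7 -0.6]
272 z 160.0 tool [ 5.9 -0.7 -4. ]
276 z 164.0 tool [ 6.  -0.7 -8. ]
280 z 164.4 tool [ 4.1 -0.7 -8.4]
284 z 164.3 tool [ 2.  -0.7 -8.3]
288 z 164.4 tool [-0.  -0.7 -8.5]
292 z 164.6 tool [-2.1 -0.7 -8.6]
296 z -0.3 tool [-105.6   -0.5  156.1]
210 [(236, [12.0, -32.0, 75.0]), (242, [12.0, -28.0, 75.0]), (248, [12.0, -24.0, 76.0]), (254, [7.0, -21.0, 93.0]), (260, [8.0, -16.0, 89.0]), (266, [8.0, -12.0, 89.0]), (272, [8.0, -7
[... 427 characters left out ...]
, [14.0, -5.0, 17.0]), (278, [14.0, -2.0, 17.0]), (284, [13.0, 1.0, 18.0]), (290, [14.0, 4.0, 17.0]), (296, [14.0, 7.0, 17.0]), (302, [13.0, 11.0, 18.0]), (308, [14.0, 14.0, 16.0]), (314, [-12.0, 23.0, 79.0]), (320, [-11.0, 28.0, 77.0]), (326, [-11.0, 32.0, 78.0])]
280 [(236, [10.0, -20.0, -20.0]), (242, [10.0, -17.0, -19.0]), (248, [9.0, -15.0, -17.0]), (254, [7.0, -13.0, -14.0]), (260, [5.0, -10.0, -9.0]), (266, [4.0, -8.0, -8.0]), (272, [4.0, -5.0, -9.0]), (278, [3.0, -2.0, -7.0]), (284, [4.0, 1.0, -8.0]), (290, [5.0, 3.0, -10.0]), (296, [4.0, 6.0, -9.0]), (302, [4.0, 9.0, -9.0]), (308, [8.0, 11.0, -16.0]), (314, [9.0, 14.0, -17.0]), (320, [10.0, 16.0, -19.0]), (326, [10.0, 19.0, -19.0])]
```

Run:
```python
from h import *
s=r.get_state(); A=R.from_euler('xyz',s['eef_rot'],degrees=True).as_matrix()
P=cloud('w3').reshape(-1,3)
t=np.radians(3.8); M=np.array([[np.cos(t),np.sin(t)],[-np.sin(t),np.cos(t)]])
o=np.array([.4915,.0122])
q=(P[:,:2]-o)@M.T*1000; z=P[:,2]*1000
top=(z>78)&(z<82)&(abs(q[:,1])<50)&(abs(q[:,0])<45)
a=q[top]
m=(a[:,0]>-30)&(a[:,0]<-18); print('lamp y lim (expect +-35)',np.percentile(a[m,1],[.3,99.7]).round(1))
m=abs(a[:,1])<30; print('front x (expect -37)',np.percentile(a[m,0],.3).round(1))
m=(abs(a[:,0]+8)<5)&(abs(a[:,1])<30); b=a[m]; print('recess y lim(+-21)',b[b[:,1]<0,1].max().round(1),b[b[:,1]>0,1].min().round(1))
m=(abs(a[:,1])<8)&(a[:,0]<0); print('recess front(-17)',np.percentile(a[m,0],99.5).round(1))
bc=s['tcp_pos']+A@[.0009,-.0006,.028]; print('block mid in lamp frame',((bc[:2]-o)@M.T*1000).round(1),'z',bc[2])
for w in (1,2): pass
S=(z>78)&(z<82)&(abs(q[:,1]+124.6)<30)&(abs(q[:,0])<45); print('sens lims',np.percentile(q[S],[.3,99.7],axis=0).round(1).tolist())
```

```text
lamp y lim (expect +-35) [-37.5  31.9]
front x (expect -37) -34.7
recess y lim(+-21) -1.1 1.7
recess front(-17) -12.8
block mid in lamp frame [ 4.6 -4.6] z 0.12799771318847408
sens lims [[-30.2, -146.5], [33.5, -108.6]]
```

```bash
python3 -m inch '[{"x":0.05,"y":0.05,"z":0.3,"yaw":0.05},{"x":0.05,"y":0.05,"z":0.3,"yaw":0.05},{"x":0,"y":0,"z":0,"yaw":0}]' ;  python3 - <<'E'
from h import *
to(.4946,.0085,.107,183.8)
E
```

```text
time_s: 8.42
tcp_pos: [0.4946, 0.0121, 0.1404]
eef_rot: [177.4, -0.1, -176.2]
contact_force: [-0.6, 0.2, 0.8]
gripper_width: 0.0235
need units [ 0.01 -0.2   1.33] yaw 0.0 zaxis [-0.005  0.046 -0.999] F [-0.6  0.2  0.8] t 8.42 w 0.0235 [0.4946 0.0121 0.1404] [ 1.774e+02 -1.000e-01 -1.762e+02]
```

```bash
python3 -m inch '[{"x":0,"y":-0.12,"z":0.3,"yaw":0},{"x":0,"y":-0.05,"z":0.2,"yaw":0},{"x":0,"y":0,"z":0,"yaw":0}]' ;  python3 - <<'E'
from h import *
to(.4946,.0085,.107,183.8)
E
```

```text
time_s: 8.67
tcp_pos: [0.4942, 0.0097, 0.1255]
eef_rot: [177.4, -0.2, -176.0]
contact_force: [-0.1, -0.2, -0.6]
gripper_width: 0.0236
need units [-0.02 -0.08  0.74] yaw 0.04 zaxis [-0.007  0.045 -0.999] F [-0.1 -0.2 -0.6] t 8.67 w 0.0236 [0.4942 0.0097 0.1255] [ 177.4   -0.2 -176. ]
```

```bash
python3 -m inch '[{"x":0,"y":-0.1,"z":0.2,"yaw":0},{"x":0,"y":-0.03,"z":0.25,"yaw":0},{"x":0,"y":-0.01,"z":0.25,"yaw":0},{"x":0,"y":0,"z":0,"yaw":0}]' ;  python3 - <<'E'
from h import *
to(.4946,.0085,.107,183.8)
E
```

```text
time_s: 9.0
tcp_pos: [0.495, 0.0072, 0.1061]
eef_rot: [177.4, -0.2, -176.0]
contact_force: [0.4, 0.6, 0.3]
gripper_width: 0.0235
need units [ 0.01  0.06 -0.04] yaw 0.06 zaxis [-0.007  0.045 -0.999] F [0.4 0.6 0.3] t 9.0 w 0.0235 [0.495  0.0072 0.1061] [ 177.4   -0.2 -176. ]
```

The block went in cleanly, at seat level with no side force. Now press.

```bash
python3 -m inch '[{"x":0,"y":0,"z":0.3,"yaw":0},{"x":0,"y":0,"z":0.3,"yaw":0},{"x":0,"y":0,"z":0.3,"yaw":0}]' ;  python3 - <<'E'
from h import *
to(.4946,.0085,.0953,183.8)
E
```

```text
time_s: 9.25
tcp_pos: [0.4996, 0.0084, 0.0912]
eef_rot: [177.5, 0.3, -175.7]
contact_force: [-46.2, 7.1, 132.0]
gripper_width: 0.0236
need units [ 0.2   0.03 -0.16] yaw 0.12 zaxis [ 0.002  0.044 -0.999] F [-46.2   7.1 132. ] t 9.25 w 0.0236 [0.4996 0.0084 0.0912] [ 177.5    0.3 -175.7]
```

That pressed much too hard: 132 N read at the end. Relaxing at once.

```bash
python3 -m inch '[{"x":0,"y":0,"z":-0.1,"yaw":0}]' ;  python3 - <<'E'
from h import *
to(.4946,.0085,.0953,183.8)
E
```

```text
time_s: 9.33
tcp_pos: [0.4999, 0.0083, 0.0955]
eef_rot: [177.5, 0.4, -175.6]
contact_force: [-2.5, -0.2, -2.4]
gripper_width: 0.0235
need units [0.21 0.03 0.01] yaw 0.14 zaxis [ 0.003  0.043 -0.999] F [-2.5 -0.2 -2.4] t 9.33 w 0.0235 [0.4999 0.0083 0.0955] [ 177.5    0.4 -175.6]
```

```bash
python3 -m inch '[{"x":0,"y":0,"z":0,"yaw":0},{"x":0,"y":0,"z":0,"yaw":0},{"x":0,"y":0,"z":0,"yaw":0}]' 0.2 40 && python3 -m inch '[{"x":0,"y":0,"z":-0.5,"yaw":0},{"x":0,"y":0,"z":-0.8,"yaw":0},{"x":0,"y":0,"z":-0.8,"yaw":0},{"x":0,"y":0,"z":-0.8,"yaw":0},{"x":0.5,"y":0,"z":0,"yaw":0}]';  python3 - <<'E'
from h import *
to(.4946,.0085,.0953,183.8)
cap('wrist','w4'); cap('top','top4')
P=cloud('w4'); c=(.4935,.0095)
print('tab',rect(P,c,.04,.09,.115)); print('lamp z',rect(P,c,.06,.07,.087))
v=P[(np.hypot(P[...,0]-c[0],P[...,1]-c[1])<.015)]; print(np.histogram(v[:,2]*1000,np.arange(60,116,2)))
E
```

```text
time_s: 9.58
tcp_pos: [0.5006, 0.0084, 0.0973]
eef_rot: [177.5, 0.5, -175.6]
contact_force: [0.7, -0.0, -0.5]
gripper_width: 0.0383
time_s: 10.0
tcp_pos: [0.4874, 0.0036, 0.1685]
eef_rot: [177.6, 0.1, -175.7]
contact_force: [0.5, 0.1, 0.5]
gripper_width: 0.0524
need units [-0.29  0.05  2.94] yaw 0.13 zaxis [-0.001  0.041 -0.999] F [0.5 0.1 0.5] t 10.0 w 0.0524 [0.4874 0.0036 0.1685] [ 1.776e+02  1.000e-01 -1.757e+02]
tab {'n': 694, 'c': (495.1, 8.9), 'wh': (23.5, 10.7), 'ang': -86.5, 'z': np.float64(0.1041), 'mean': [0.4936, 0.0086, 0.1019]}
lamp z {'n': 7966, 'c': (494.2, 9.4), 'wh': (74.9, 70.3), 'ang': 3.3, 'z': np.float64(0.0797), 'mean': [0.4906, 0.0088, 0.0795]}
(array([  0,   0,   0,   0,  23,  23,  16,  22,  34, 332, 155,  31,  31,
        23,  30,  37,  24,  44,  27,  42,  34, 122, 356,   8,   0,   0,
         0]), array([ 60,  62,  64,  66,  68,  70,  72,  74,  76,  78,  80,  82,  84,
        86,  88,  90,  92,  94,  96,  98, 100, 102, 104, 106, 108, 110,
       112, 114]))
```

View pics/w4.png

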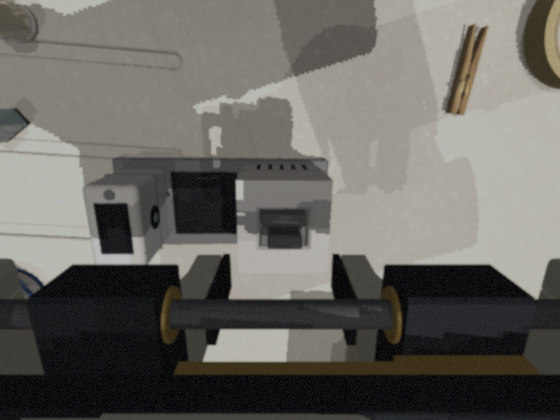

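The filter is in: tab top 104.1 mm, housing top 79.7, difference 24.4 (25 expected, so flush). It's centred within 1 mm of the lamp and let go. Now to the cell.

```bash
python3 -m inch '[{"x":0.04,"y":-0.79,"z":-0.3,"yaw":0},{"x":0.04,"y":-0.79,"z":-0.3,"yaw":0},{"x":0.04,"y":-0.79,"z":-0.3,"yaw":0},{"x":0.04,"y":-0.79,"z":-0.3,"yaw":0},{"x":0.04,"y":-0.79,"z":-0.3,"yaw":0}]' 0.3 30 && python3 -m inch '[{"x":0.04,"y":-0.79,"z":0,"yaw":-1},{"x":0.04,"y":-0.79,"z":0,"yaw":0},{"x":0.04,"y":-0.79,"z":0,"yaw":0},{"x":0.04,"y":-0.79,"z":0,"yaw":0},{"x":0.04,"y":-0.79,"z":0,"yaw":0}]' && python3 -m inch '[{"x":0,"y":0,"z":0,"yaw":-1},{"x":0,"y":0,"z":0,"yaw":-1},{"x":0,"y":0,"z":0,"yaw":-1},{"x":0,"y":0,"z":0,"yaw":-1},{"x":0,"y":0,"z":0,"yaw":-1}]' && python3 -m inch '[{"x":0,"y":0,"z":0,"yaw":-1},{"x":0,"y":0,"z":0,"yaw":-1},{"x":0,"y":0,"z":0,"yaw":-1},{"x":0,"y":0,"z":0,"yaw":-1},{"x":0,"y":0,"z":0,"yaw":-1}]' && python3 -c "
from h import *; to(.4955,-.2925,.2,-56.6)"
```

```text
time_s: 10.52
tcp_pos: [0.4833, -0.098, 0.1939]
eef_rot: [177.6, -0.7, -175.4]
contact_force: [0.5, -0.1, 0.6]
gripper_width: 0.0572
time_s: 10.93
tcp_pos: [0.4912, -0.2012, 0.1852]
eef_rot: [177.4, -0.7, -171.2]
contact_force: [0.1, -1.2, 0.4]
gripper_width: 0.0567
time_s: 11.35
tcp_pos: [0.4892, -0.2057, 0.1767]
eef_rot: [177.0, -0.3, -150.8]
contact_force: [0.4, 1.2, 0.4]
gripper_width: 0.0568
time_s: 11.77
tcp_pos: [0.4872, -0.2055, 0.169]
eef_rot: [176.5, 0.5, -129.9]
contact_force: [0.1, 1.0, 0.4]
gripper_width: 0.0569
need units [ 2.45 -2.4  -1.41] yaw -18.32 zaxis [-0.041  0.045 -0.998] F [0.1 1.  0.4] t 11.77 w 0.0569 [ 0.4872 -0.2055  0.169 ] [ 176.5    0.5 -129.9]
```

```bash
python3 -m inch '[{"x":0.4,"y":-0.4,"z":-0.15,"yaw":-1},{"x":0.4,"y":-0.4,"z":-0.15,"yaw":-1},{"x":0.4,"y":-0.4,"z":-0.15,"yaw":-1},{"x":0.3,"y":-0.4,"z":-0.15,"yaw":-1},{"x":0.3,"y":-0.4,"z":-0.15,"yaw":-1}]' && python3 -m inch '[{"x":0,"y":0,"z":-0.15,"yaw":-1},{"x":0,"y":0,"z":-0.15,"yaw":-1},{"x":0,"y":0,"z":-0.15,"yaw":-1},{"x":0,"y":0,"z":-0.15,"yaw":-1},{"x":0,"y":0,"z":-0.15,"yaw":-1}]' && python3 -c "
from h import *; to(.4955,-.2925,.2,-56.6); print(r.get_state()['joints'])"
```

```text
time_s: 12.18
tcp_pos: [0.5042, -0.2699, 0.1764]
eef_rot: [176.3, 1.7, -108.7]
contact_force: [0.3, -0.0, -0.1]
gripper_width: 0.0569
time_s: 12.6
tcp_pos: [0.5045, -0.2731, 0.1865]
eef_rot: [176.4, 3.1, -87.9]
contact_force: [0.2, -0.5, -0.1]
gripper_width: 0.0569
need units [ 0.73  0.42 -0.56] yaw -7.83 zaxis [-0.064  0.052 -0.997] F [ 0.2 -0.5 -0.1] t 12.6 w 0.0569 [ 0.5045 -0.2731  0.1865] [176.4   3.1 -87.9]
[-10.43804967  16.06797294 -11.88991512  -2.45786481 -66.21304523
  13.67236973]
```

```bash
python3 -m inch '[{"x":0.1,"y":0.05,"z":0,"yaw":-1},{"x":0.1,"y":0.05,"z":0,"yaw":-1},{"x":0.1,"y":0.05,"z":0,"yaw":-1},{"x":0.1,"y":0.05,"z":0,"yaw":-1},{"x":0,"y":0,"z":0,"yaw":-1}]' && python3 -m inch '[{"x":0,"y":0,"z":0,"yaw":-1},{"x":0,"y":0,"z":0,"yaw":-1},{"x":0,"y":0,"z":0,"yaw":-0.5}]'
python3 - <<'E'
from h import *
to(.4955,-.2925,.2,-56.6)
cap('wrist','w5'); P=cloud('w5'); print(rect(P,(.4955,-.2925),.04,.085,.1))
E
```

```text
time_s: 13.02
tcp_pos: [0.4999, -0.2837, 0.1789]
eef_rot: [177.4, 4.5, -66.9]
contact_force: [-0.8, -0.2, 0.7]
gripper_width: 0.0569
time_s: 13.27
tcp_pos: [0.4988, -0.2836, 0.1739]
eef_rot: [178.0, 5.2, -56.3]
contact_force: [-0.1, -0.2, -0.2]
gripper_width: 0.0567
need units [ 0.13  0.34 -1.05] yaw 0.08 zaxis [-0.079  0.057 -0.995] F [-0.1 -0.2 -0.2] t 13.27 w 0.0567 [ 0.4988 -0.2836  0.1739] [178.    5.2 -56.3]
{'n': 2009, 'c': (498.6, -295.7), 'wh': (44.1, 24.0), 'ang': -56.8, 'z': np.float64(0.0917), 'mean': [0.4997, -0.2969, 0.0916]}
```

View pics/w5.png

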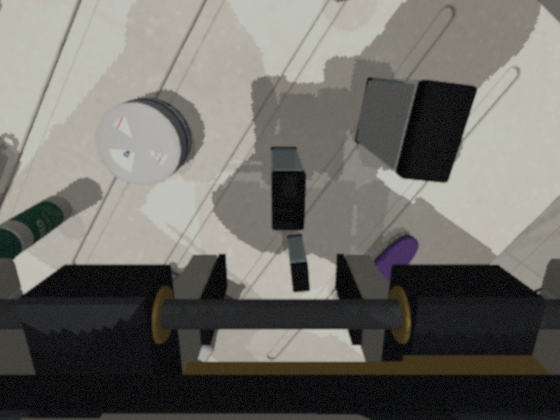

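The cell is between the fingers' line at (288,200) and the jaws are square to its broad faces. The small look-alike (299,262) and tall one (420,130) are clear of the fingers.

```bash
python3 -c "
from h import *; to(.498,-.295,.12,-56.7)"
```

```text
need units [0.56 0.2  2.11] yaw 0.12 zaxis [-0.079  0.057 -0.995] F [ 0.2  0.3 -0.4] t 13.32 w 0.0567 [ 0.4986 -0.2835  0.1735] [178.    5.2 -56.2]
```

```bash
python3 -m inch '[{"x":0.28,"y":0.1,"z":0.5,"yaw":0.12},{"x":0.28,"y":0.1,"z":0.5,"yaw":0},{"x":0,"y":0,"z":0.5,"yaw":0},{"x":0,"y":0,"z":0.3,"yaw":0},{"x":0,"y":0,"z":0,"yaw":0}]' && python3 -c "
from h import *; to(.498,-.295,.069,-56.7)
cap('wrist','w6'); P=cloud('w6'); print(rect(P,(.4955,-.2925),.04,.085,.1))
s=r.get_state(); A=R.from_euler('xyz',s['eef_rot'],degrees=True).as_matrix()
q=P[(np.hypot(P[...,0]-.498,P[...,1]+.295)<.035)&(P[...,2]>.087)&(P[...,2]<.096)]; T=(q-s['tcp_pos'])@A*1000; print(np.percentile(T,[0.5,99.5],axis=0).round(1).tolist())"
```

```text
time_s: 13.73
tcp_pos: [0.4977, -0.296, 0.1204]
eef_rot: [177.8, 5.5, -57.0]
contact_force: [0.3, 0.4, -0.2]
gripper_width: 0.057
need units [ 0.17 -0.11  2.05] yaw -0.07 zaxis [-0.084  0.058 -0.995] F [ 0.3  0.4 -0.2] t 13.73 w 0.057 [ 0.4977 -0.296   0.1204] [177.8   5.5 -57. ]
{'n': 2911, 'c': (498.6, -295.8), 'wh': (44.3, 24.1), 'ang': -56.5, 'z': np.float64(0.0917), 'mean': [0.5, -0.2978, 0.0915]}
[[-18.2, -13.8, 26.0], [25.1, 9.9, 32.3]]
```

```bash
python3 -m inch '[{"x":0.1,"y":-0.06,"z":0.45,"yaw":0},{"x":0.1,"y":-0.06,"z":0.45,"yaw":0},{"x":0,"y":0,"z":0.45,"yaw":0},{"x":0,"y":0,"z":0.4,"yaw":0},{"x":0,"y":0,"z":0,"yaw":0}]' && python3 -c "
from h import *; to(.4985,-.2956,.069,-56.7)"
```

```text
time_s: 14.2
tcp_pos: [0.5012, -0.2967, 0.0745]
eef_rot: [177.9, 5.3, -57.0]
contact_force: [-0.5, 0.5, -0.8]
gripper_width: 0.0573
need units [-0.07  0.06  0.23] yaw -0.06 zaxis [-0.082  0.057 -0.995] F [-0.5  0.5 -0.8] t 14.2 w 0.0573 [ 0.5012 -0.2967  0.0745] [177.9   5.3 -57. ]
```

```bash
python3 -m inch '[{"x":-0.07,"y":0.06,"z":0.2,"yaw":0},{"x":0,"y":0,"z":0,"yaw":0}]' && python3 -m inch '[{"x":0,"y":0,"z":0,"yaw":0},{"x":0,"y":0,"z":0,"yaw":0},{"x":0,"y":0,"z":0,"yaw":0},{"x":0,"y":0,"z":0,"yaw":0},{"x":0,"y":0,"z":0,"yaw":0}]' -1 30 && python3 -c "
from h import *; to(.4985,-.2956,.069,-56.7)"
```

```text
time_s: 14.37
tcp_pos: [0.4984, -0.2956, 0.0689]
eef_rot: [177.8, 5.3, -56.9]
contact_force: [-0.9, -0.1, 0.2]
gripper_width: 0.0566
time_s: 14.78
tcp_pos: [0.4995, -0.296, 0.0708]
eef_rot: [177.9, 5.2, -56.9]
contact_force: [0.9, 0.0, 0.0]
gripper_width: 0.0294
need units [-0.03  0.02  0.08] yaw -0.05 zaxis [-0.079  0.056 -0.995] F [0.9 0.  0. ] t 14.78 w 0.0294 [ 0.4995 -0.296   0.0708] [177.9   5.2 -56.9]
```

```bash
python3 -m inch '[{"x":0,"y":0,"z":0,"yaw":0},{"x":0,"y":0,"z":0,"yaw":0},{"x":0,"y":0,"z":0,"yaw":0}]' -1 40 && python3 -m inch '[{"x":0,"y":0,"z":-0.3,"yaw":0},{"x":0,"y":0,"z":-0.7,"yaw":0},{"x":0,"y":0,"z":-0.9,"yaw":0},{"x":0,"y":0,"z":-0.9,"yaw":0},{"x":0,"y":0,"z":-0.9,"yaw":0}]' && python3 -c "
from h import *; to(.4985,-.2956,.069,-56.7)"
```

```text
time_s: 15.03
tcp_pos: [0.4997, -0.296, 0.0711]
eef_rot: [178.0, 5.2, -56.9]
contact_force: [-0.1, 0.6, -1.7]
gripper_width: 0.0238
time_s: 15.45
tcp_pos: [0.5028, -0.2997, 0.1616]
eef_rot: [177.5, 5.8, -57.0]
contact_force: [1.5, 0.2, -2.4]
gripper_width: 0.0241
need units [ 0.14 -0.11  3.71] yaw -0.08 zaxis [-0.091  0.061 -0.994] F [ 1.5  0.2 -2.4] t 15.45 w 0.0241 [ 0.5028 -0.2997  0.1616] [177.5   5.8 -57. ]
```

```bash
python3 -m inch '[{"x":-0.3,"y":-0.2,"z":-0.6,"yaw":0},{"x":-0.6,"y":-0.4,"z":-0.4,"yaw":0},{"x":-0.7,"y":-0.43,"z":-0.1,"yaw":0},{"x":-0.7,"y":-0.43,"z":-0.1,"yaw":0},{"x":-0.7,"y":-0.43,"z":-0.1,"yaw":0}]' && python3 -m inch '[{"x":-0.7,"y":-0.43,"z":0,"yaw":0},{"x":-0.7,"y":-0.43,"z":0,"yaw":0},{"x":-0.7,"y":-0.43,"z":0,"yaw":0},{"x":-0.7,"y":-0.43,"z":0,"yaw":0},{"x":-0.7,"y":-0.43,"z":0,"yaw":0}]' && python3 -c "
from h import *; to(.498,-.06,.185,-86.2)"
```

```text
time_s: 15.87
tcp_pos: [0.5066, -0.215, 0.2083]
eef_rot: [177.7, 5.4, -57.3]
contact_force: [0.3, -0.0, -1.8]
gripper_width: 0.0236
time_s: 16.28
tcp_pos: [0.5037, -0.108, 0.2183]
eef_rot: [177.9, 5.3, -57.3]
contact_force: [0.4, -0.4, -2.0]
gripper_width: 0.0237
need units [-1.61 -0.9   1.46] yaw 7.22 zaxis [-0.081  0.058 -0.995] F [ 0.4 -0.4 -2. ] t 16.28 w 0.0237 [ 0.5037 -0.108   0.2183] [177.9   5.3 -57.3]
```

```bash
python3 -m inch '[{"x":-0.6,"y":-0.35,"z":0.1,"yaw":1},{"x":-0.6,"y":-0.3,"z":0.1,"yaw":1},{"x":-0.35,"y":-0.15,"z":0.1,"yaw":1},{"x":0,"y":0,"z":0.1,"yaw":1},{"x":0,"y":0,"z":0.1,"yaw":1}]' && python3 -m inch '[{"x":0,"y":0,"z":0.1,"yaw":1},{"x":0,"y":0,"z":0.1,"yaw":0.9},{"x":0,"y":0,"z":0,"yaw":0}]'
python3 - <<'E'
from h import *
to(.498,-.06,.095,-86.2)
cap('wrist','w7')
E
```

```text
time_s: 16.7
tcp_pos: [0.5006, -0.0575, 0.2121]
eef_rot: [176.4, 4.2, -77.8]
contact_force: [-0.4, 0.6, -2.0]
gripper_width: 0.0237
time_s: 16.95
tcp_pos: [0.4994, -0.0564, 0.208]
eef_rot: [175.8, 3.7, -85.9]
contact_force: [0.1, 0.2, -2.4]
gripper_width: 0.0238
need units [ 0.43 -0.26  4.5 ] yaw 0.07 zaxis [-0.077  0.059 -0.995] F [ 0.1  0.2 -2.4] t 16.95 w 0.0238 [ 0.4994 -0.0564  0.208 ] [175.8   3.7 -85.9]
```

View pics/w7.png

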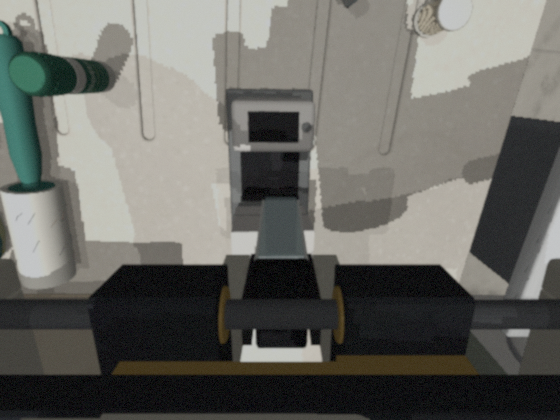

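The cell's clear end shows at (281,228), centred in the fingers, with the gap beneath at (270,175). I'll measure the cell's tilt and offset against the meter in this same picture.

```bash
cat > m.py <<'E'
from h import *
import sys
f,u0,u1,v0,v1=sys.argv[1],*map(int,sys.argv[2:6])
P=cloud(f); s=r.get_state(); t=np.radians(3.8); M=np.array([[np.cos(t),np.sin(t)],[-np.sin(t),np.cos(t)]]); o=np.array([.498,-.060])
Q=P.copy(); Q[...,:2]=(P[...,:2]-o)@M.T; Q*=1000
print('tcp meter',((s['tcp_pos'][:2]-o)@M.T*1000).round(1))
for v in range(v0,v1,6):
    row=Q[v]; i=[u for u in range(u0,u1) if abs(row[u,2]-np.nanmedian(row[(u0+u1)//2-6:(u0+u1)//2+6,2]))<4]
    a=row[i]; print(v,'z',np.median(a[:,2]).round(1),'y',np.median(a[:,1]).round(1),'x lims',a[:,0].min().round(1),a[:,0].max().round(1),'edge dy/dx',np.polyfit(a[:,0],a[:,1],1)[0].round(3))
S=Q[(abs(Q[...,2]-80)<2)&(Q[...,1]<-28)&(Q[...,1]>-90)&(abs(Q[...,0])<45)]; print('sensor lims',np.percentile(S,[.5,99.5],axis=0).round(1).tolist())
E
python3 m.py w7 248 318 200 258
```

```text
tcp meter [1.9 3.4]
200 z 149.6 y -18.4 x lims -10.4 8.7 edge dy/dx 0.003
206 z 159.4 y -18.1 x lims -10.9 9.6 edge dy/dx -0.004
212 z 169.0 y -17.8 x lims -10.4 10.4 edge dy/dx -0.012
218 z 177.7 y -17.7 x lims -9.9 10.6 edge dy/dx 0.002
224 z 185.5 y -17.4 x lims -10.6 11.3 edge dy/dx -0.03
230 z 192.9 y -17.3 x lims -10.0 12.0 edge dy/dx -0.013
236 z 199.6 y -17.0 x lims -9.0 12.1 edge dy/dx -0.021
242 z 206.1 y -16.9 x lims -8.8 13.6 edge dy/dx -0.007
248 z 211.8 y -16.7 x lims -8.5 13.2 edge dy/dx -0.018
254 z 217.4 y -16.7 x lims -8.1 14.7 edge dy/dx -0.014
sensor lims [[-31.2, -73.8, 78.1], [31.9, -35.8, 81.9]]
```

Tilt is 0.06 / 0.025 rad, yaw is square, and the cell centre is at meter (+0.3, +4.5) mm. TCP target: (0.4997, -0.0609, 0.095).

```bash
python3 -m inch '[{"x":0.2,"y":0,"z":0.4,"yaw":0},{"x":0.1,"y":-0.05,"z":0.4,"yaw":0},{"x":0.1,"y":-0.05,"z":0.4,"yaw":0},{"x":0,"y":-0.05,"z":0.4,"yaw":0},{"x":0,"y":0,"z":0,"yaw":0}]' && python3 -c "
from h import *; to(.4997,-.0609,.095,-86.2)"
```

```text
time_s: 17.42
tcp_pos: [0.501, -0.065, 0.1642]
eef_rot: [175.9, 3.8, -85.3]
contact_force: [-0.9, 0.4, -2.3]
gripper_width: 0.0239
need units [ 0.02 -0.16  2.77] yaw 0.21 zaxis [-0.076  0.059 -0.995] F [-0.9  0.4 -2.3] t 17.42 w 0.0239 [ 0.501  -0.065   0.1642] [175.9   3.8 -85.3]
```

```bash
python3 -m inch '[{"x":-0.05,"y":-0.03,"z":0.35,"yaw":0.2},{"x":-0.05,"y":-0.04,"z":0.4,"yaw":0},{"x":0,"y":-0.04,"z":0.4,"yaw":0},{"x":0,"y":-0.04,"z":0.4,"yaw":0},{"x":0,"y":0,"z":0,"yaw":0}]' && python3 -c "
from h import *; to(.4997,-.0609,.095,-86.2)"
```

```text
time_s: 17.83
tcp_pos: [0.5011, -0.0595, 0.1203]
eef_rot: [175.8, 3.7, -86.2]
contact_force: [-0.4, -0.3, -2.1]
gripper_width: 0.0238
need units [ 0.12 -0.02  1.01] yaw -0.01 zaxis [-0.078  0.059 -0.995] F [-0.4 -0.3 -2.1] t 17.83 w 0.0238 [ 0.5011 -0.0595  0.1203] [175.8   3.7 -86.2]
```

```bash
python3 -m inch '[{"x":0.05,"y":0,"z":0.3,"yaw":0},{"x":0.05,"y":0,"z":0.35,"yaw":0},{"x":0,"y":0,"z":0.3,"yaw":0},{"x":0,"y":0,"z":0,"yaw":0}]' && python3 -c "
from h import *; to(.4997,-.0609,.095,-86.2)
cap('wrist','w8'); cap('top','top8'); cap('scene','scene8')" && python3 m.py w8 248 318 200 258
```

```text
time_s: 18.17
tcp_pos: [0.4994, -0.0605, 0.0938]
eef_rot: [175.7, 3.7, -86.2]
contact_force: [-1.1, -0.4, -2.0]
gripper_width: 0.0241
need units [ 0.02 -0.01 -0.05] yaw 0.01 zaxis [-0.078  0.059 -0.995] F [-1.1 -0.4 -2. ] t 18.17 w 0.0241 [ 0.4994 -0.0605  0.0938] [175.7   3.7 -86.2]
tcp meter [ 2.5 -0.6]
200 z 79.2 y -37.7 x lims -16.5 17.7 edge dy/dx -0.029
206 z 45.3 y -22.1 x lims -11.9 9.2 edge dy/dx -0.003
212 z 54.5 y -21.9 x lims -12.0 10.0 edge dy/dx -0.022
218 z 63.5 y -21.8 x lims -10.3 10.2 edge dy/dx -0.009
224 z 71.4 y -21.5 x lims -10.4 10.9 edge dy/dx -0.016
230 z 78.6 y -21.3 x lims -10.5 11.6 edge dy/dx -0.02
236 z 85.3 y -21.1 x lims -9.7 12.7 edge dy/dx 0.001
242 z 91.8 y -21.0 x lims -9.2 12.3 edge dy/dx -0.016
248 z 97.7 y -20.9 x lims -8.6 12.9 edge dy/dx -0.03
254 z 103.0 y -20.6 x lims -8.3 14.3 edge dy/dx 0.009
sensor lims [[-31.2, -74.2, 78.1], [31.7, -36.6, 81.8]]
```

View pics/w8.png

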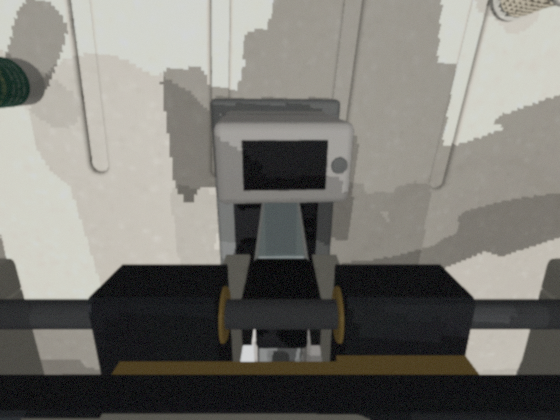

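Cell centre is about (0.2, 0.3) mm from the beam and about 17 mm above it, with tilt about 0.065 rad. It hangs clear of both heads. One last steadiness and top-view check, then I'll hand in.

Run:
```python
from h import *
to(.4997,-.0609,.095,-86.2)
A,B=cloud('top0'),cloud('top8')
for n,c in dict(pot=(.61,-.23),stick=(.65,-.138),big=(.454,-.383),small=(.437,-.232),jar=(.545,-.441)).items():
    f=lambda P:P[(np.hypot(P[...,0]-c[0],P[...,1]-c[1])<.05)&(P[...,2]>.03)&(P[...,2]<.13)].mean(0).round(3)
    print(n,f(A),f(B))
for f in('top8','scene8','w8'):
    P=cloud(f); q=P[(np.hypot(P[...,0]-.493,P[...,1]-.0105)<.03)&(P[...,2]>.095)&(P[...,2]<.115)]; print(f,'tab',len(q),np.percentile(q[:,2],95) if len(q) else '')
r.close_job()
```

```text
need units [0.02 0.03 0.02] yaw 0.01 zaxis [-0.076  0.059 -0.995] F [-0.6  0.  -0.6] t 18.32 w 0.0239 [ 0.5006 -0.0605  0.0955] [175.9   3.7 -86.1]
pot [ 0.611 -0.25   0.041] [ 0.611 -0.25   0.042]
stick [ 0.653 -0.138  0.093] [ 0.653 -0.138  0.094]
big [ 0.454 -0.378  0.106] [ 0.454 -0.378  0.106]
small [ 0.438 -0.229  0.058] [ 0.438 -0.229  0.058]
jar [ 0.546 -0.445  0.092] [ 0.546 -0.445  0.092]
top8 tab 0 
scene8 tab 52 0.10730252892935753
w8 tab 0 
the job is handed in; nothing more can be done
```

The filter block is in the recess and let go, and I handed the job in with the cell held in the light path. However, I pressed the block far too hard, which may have failed the job.

**Force limit:** the contact force read about 132 N vertically (about 140 N in total) for a moment, because my pressing steps were too large. I eased off straight away, and the next reading was near zero. The wrist limit is 120 N, and I don't know whether that brief reading counts against it.

**Filter block:**
- **Seating:** after release, the wrist camera put the tab 24.4 mm above the housing (25 mm when flush) and within about 1 mm of the lamp head's centre.
- **Conflicting reading:** at the end, the top and wrist views could not see the tab. The scene camera read its top at about 107 mm, against 104–105 mm expected, from only 52 points. I took that as noise but did not check it.

**Reference cell:**
- **Choice and grip:** I took the middle-sized one (92 mm high) by its broad faces, near the top, so the pads probably also touch the black cap.
- **Position:** the last measurement put its centre within about 1 mm of the beam sideways and along it, and about 17 mm above it.
- **Squareness and tilt:** it was square to the heads, with a tilt of about 0.065 rad (limit 0.15). The tilt comes from a few degrees of tool lean that built up during the moves.
- **Clearance:** there was about 13 mm to each head, with no sign of touching the meter.

**Other things on the worktop:** the pot, stick, jar and both look-alike cells had not moved. I did not re-measure the spool, peg, tape or brush, but the arm's path kept clear of them. The job took 18.3 s of the 53 s allowed.

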